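# Clear and close the first-aid case

### The arm

A 7-joint arm with a two-finger parallel gripper is mounted at the origin on the work surface. World frame = base frame: x ahead of the robot, y to its left, z up, the work surface at z = 0. Lengths are in m, angles in rad, forces in N, time in s.
With the tool pointing down it reaches from about 0.425 to 0.975 m from the base axis. Payload 16.7 kg.
Tool frame: the origin (TCP) lies on the centre line of the jaws, within the pads' length; the fingertips stand ahead of it and the grasp point (between the pads) lies 3 mm ahead of it (env.nose_length is the z of the fingertips in the tool frame, in m); z points along the fingers, y is the direction in which the jaws open and shut (so a half turn about z gives the same grasp; the last joint's range is limited). The gripper opens to 85 mm and grips with 20 to 120 N. Pads are 22 mm wide; open, the fingers measure 114 mm over their backs; the gripper's body (76 mm by 85 mm) begins 54 mm behind the grasp point. The pads swing forward as they close: fully open they stand 13 mm farther back than shut.
Start: joints at [-1.268, 0.426, 0.074, 1.606, -0.034, 1.111, -0.067], TCP at [0.295, 0.607, 0.253] pointing down, gripper open.
Joint ranges: [-2.85, 2.85], [-0.5, 2.14], [-1.23, 1.37], [0.21, 2.46], [-1.02, 4.16], [0.16, 2.05], [-2.73, 2.73]. Speed limits (rad/s): [1.89, 1.89, 2.39, 2.39, 3.01, 3.01, 3.01].

### API

Orientations are given as a unit quaternion [w, x, y, z].
In Python, from plant import env gives the robot as it stands.
- The arm moves only by the tool servo_tool, never from a script. Its arguments are lists of equal length, an entry for each row: "twist": the turn, a rotation vector about the world's x, y, z in rad, a list of three; "xyz": the shift along the world's x, y, z in mm, a list of three; "jaw": the opening, from 0 (shut) to 1 (fully open). In form: {"twist": [[ax, ay, az], ...], "xyz": [[dx, dy, dz], ...], "jaw": [jaw, ...]}. A call has 1 to 12 rows; each row is the pose to reach, as a shift and turn from the pose measured when the call began; what a row does not reach only later rows make up. A row lasts 1/10 s, in which the tool goes at most 50 mm and 8.59 degrees, less where a joint would pass 70% of its speed; a pose out of reach is approached as far as the arm can. A call with a gripper value outside its range is refused whole. The fingers move at their own pace and stop on an object; the grip force is fixed at half the most. Time passes only in rows, so rows that repeat a pose let the fingers close. It gives the time, the measured TCP pose, the force and the opening at its end, in the units of the state.
- env.state(): the state, without advancing time (a new reading comes with each control period).
- env.snapshot(name): name is "scene" or "top" or "wrist"; returns a dict with "img" (384x512x3 uint8, blue, green, red), "fx", "fy", "cx", "cy" (pixels), "cam_to_world" (4x4, takes a point from camera to world coordinates); the wrist camera has in their place "T_tool_cam" (4x4, takes a point from camera to tool coordinates, whose origin is the TCP and whose axes are the flange's). Camera axes: x right, y up, looking along -z (the intrinsics and any distortion apply to the point x, -y, -z); pixel columns grow to the right and rows downward; lengths in m; the calibration is good to about 2 mm. A picture is of the moment at which its call begins: read the wrist's pose just before it. There is no depth.
- env.close_job(): hands the job in, once; it reports no verdict.
The state is a dict: "time_s": time; "joint_positions": joint angles; "qd": joint speeds; "joint_torque": joint torques, N m; "tcp_pos": TCP position; "ee_rot": TCP orientation; "force": force on the tool from outside, world axes, zero at the start; "torque": the same for the moment, N m; "grip_width": finger opening in m.
Only numpy, scipy, OpenCV 4.12 (cv2) and the standard library are available. Lean on these libraries where they do the work, as an engineer would, in place of code of your own. Each camera call takes 0.05 s, during which the arm holds its last target. There are 200 camera calls.

### The job

The open first-aid case on the lounge table has to be closed up: move the drink can standing in front of its catch and the remote control lying across its rim over onto the serving tray, the can upright and the remote lying flat on the tray's floor, then swing the lid down onto its seal and turn the catch lever the quarter turn to its stop so that the lid is drawn tight. Keep the can upright while you carry it, and do not shift the mug, the jar, the water bottle or the drinking glass.

Things in the scene. Friction and masses are not known exactly. Their poses are not given: they have to be found in the camera images.
- case: Orange first-aid case, fixed. Base 170 (x) x 260 (y) x 72 mm (z), walls 4 mm, open top; 108 mm high when shut. Origin: centre of its underside, z up. Its front, with the catch, looks along -x (front wall at x = -85 mm); the lid hinges along y at the top of the back wall (x = +85 mm, z = 72 mm). A divider at x = +30 mm is also 72 mm high; the fixed cartons inside are at most 41 mm high.
- lid (a joint): Lid angle, rad: 0 = shut tight, 1.57 = upright; starts at 1.45 to 1.75. Orange shell 170 x 260 mm, 36 mm deep, green square and white cross on its outer face. Stiff hinge: it stays where left; 2 to 5 N at the free edge swings it. Laid down it rests at about 0.03 on a springy seal (pressing it flat takes about 12 N) and must be down there before the catch is turned.
- lid_edge (a point): Middle of the lid's free (front) edge on its outer face: when shut at x = -85 mm, y = 0, z = 108 mm of the case; with the lid upright it is its top edge, on the side away from the case. Axes turn with the lid: z out of the outer face, x from the free edge towards the hinge, y as the case's.
- lid_hinge (a point): Point on the lid's hinge axis, at its middle: x = +85 mm, y = 0, z = 72 mm of the case. The outer face is 36 mm from the hinge axis.
- catch (a joint): Catch lever angle, rad: 0 = lever straight up (open), 1.571 = lever level, pointing along the case's -y, at its stop (locked); starts at -0.3 to 0.2 (leaning at most 0.3 to the +y side). It turns about the case's x axis; its steel crescent slides over a pin on the lid and draws the lid down. Takes up to about 8 N at 45 mm from the pivot and stays where left.
- catch_pivot (a point): Pivot of the catch lever, half-way through the lever: x = -113 mm, y = 0, z = 52 mm of the case. The lever is a white bar 12 mm wide and 16 mm thick (20 to 36 mm off the case's front wall), reaching 72 mm from the pivot. The steel crescent behind it keeps within 14 mm of the front wall and 42 mm of the pivot. Axes as the lever's: at angle 0 as the case's.
- catch_tip (a point): End of the catch lever, 72 mm from the pivot.
- can_centre (a point): Centre, half-way up, of a slim silver drink can with a dark band, 57 mm across and 146 mm high, 0.1 to 0.32 kg, z up. It stands on the table close in front of the case's catch.
- remote_centre (a point): Centre of a black remote control, 160 (x) x 46 (y) x 20 mm (z), 0.12 kg, z out of its buttons. It lies across the rim of the case, from the front wall to the divider, with its underside 72 mm above the table.
- tray: Red serving tray, 340 (x) x 230 mm (y), fixed; rim 5 mm thick and 22 mm high, floor 5 mm above the table. Origin at the centre of its underside, z up. A small handle loop sticks out at each short end (x). The white mug stands on it and stays there.
- mug_centre (a point): Centre, half-way up, of a white mug on the tray, 80 mm across, 92 mm high; its handle sticks out along its +y to about 75 mm from the axis. Leave alone.
- jar_centre (a point): Centre, half-way up, of a glass jar with a gold lid, 84 mm across, 140 mm high, beside the case's far end. Leave alone.
- bottle_centre (a point): Centre, half-way up, of a clear water bottle with a blue label and cap, 66 mm across, 215 mm high, beside the case's far end. Leave alone.
- tumbler_centre (a point): Centre, half-way up, of a drinking glass, 66 mm across, 85 mm high, near the can. Leave alone.

How it is judged:
On the way, in this order (a step that is already met when the one before it is completed fails the run):
1. the remote control lies flat on the floor of the tray (x of remote_centre in the frame of tray between -0.15 and 0.15 m and y of remote_centre in the frame of tray between -0.1 and 0.1 m and z of remote_centre in the frame of tray below 0.022 m and linear speed of remote below 0.03 m/s), for 0.2 s.
2. the lid is down on its seal, with the catch still open (value of joint lid below 0.06 rad and value of joint catch below 0.6 rad), for 0.1 s.
3. the catch lever is turned to its stop and the lid is drawn tight (value of joint catch above 1.42 rad and value of joint lid below 0.012 rad), for 0.2 s.
At the end, for the whole second after the job is handed in: Lid angle under 0.012 rad and catch lever within 0.15 rad of its stop; can upright (0.12 rad) at rest on the tray floor, its centre within 140 x 85 mm of the tray centre; remote at rest flat on the tray floor (centre under 22 mm up), within 150 x 100 mm of the tray centre (all of step 3 and linear speed of each of can, remote below 0.02 m/s and x of can_centre in the frame of tray between -0.14 and 0.14 m and y of can_centre in the frame of tray between -0.085 and 0.085 m and z of can_centre in the frame of tray between 0.07 and 0.086 m and angle between can_centre's own z axis and vertical below 0.12 rad and x of remote_centre in the frame of tray between -0.15 and 0.15 m and y of remote_centre in the frame of tray between -0.1 and 0.1 m and z of remote_centre in the frame of tray below 0.022 m); the robot touches nothing.
It fails at once if the drink can is tipped by more than 0.6 rad (angle between can_centre's own z axis and vertical above 0.6 rad).
It fails at once if the mug is shifted by more than 25 mm (distance of mug_centre from where it was at the start of the episode above 0.025 m).
It fails at once if the jar is shifted by more than 25 mm (distance of jar_centre from where it was at the start of the episode above 0.025 m).
It fails at once if the water bottle is shifted by more than 25 mm (distance of bottle_centre from where it was at the start of the episode above 0.025 m).
It fails at once if the drinking glass is shifted by more than 25 mm (distance of tumbler_centre from where it was at the start of the episode above 0.025 m).
It also fails if it takes over 72 s, if anything falls off the work surface, if the arm or the gripper's body presses on something with over 40 N, if the wrist force passes 120 N, or if a joint passes its speed limit or range.

## Working session

There is one attempt and no reset: what is moved stays moved. The work goes in short steps, Python scripts to look and compute and a tool call to move; the robot and the scene stay as the last step left them, time stands still between calls to the robot, and variables do not carry over. Pictures are saved under pics/ and viewed, about 8 in all and at most 12, crops included, and the job is handed in when it is done.

Besides the shell and the picture viewer there is one more tool, called after "Emit:" by a JSON object that holds its "fn" and its "kwargs", one argument or row to a line. servo_tool: Moves the arm, as the interface text tells. Its arguments: {"type":"object","properties":{"twist":{"type":"array"},"xyz":{"type":"array"},"jaw":{"type":"array"}},"required":["twist","xyz","jaw"]}

```bash
mkdir -p pics; ls; python3 - <<'E'
from plant import env
import cv2,numpy as np
s=env.state();print(s, env.nose_length)
for n in("scene","top"):
    d=env.snapshot(n);cv2.imwrite(f"pics/{n}0.png",cv2.resize(d["img"],(800,600),interpolation=cv2.INTER_CUBIC))
    np.savez(f"{n}0.npz",**d);print({k:v for k,v in d.items() if k!="img"})
E
```

```text
pics
{'time_s': 0.0, 'joint_positions': array([-1.26750576,  0.42674577,  0.07381495,  1.60659411, -0.03404928,
        1.11077393, -0.06714229]), 'qd': array([ 0.00026586,  0.00026439,  0.00062678,  0.00207808, -0.00133778,
       -0.00158019, -0.00029471]), 'joint_torque': array([ 4.73492946e-05, -9.49770498e+01,  3.76086384e+00, -4.63555026e+01,
        1.91510859e-02,  9.90967877e-03,  5.20769834e-05]), 'tcp_pos': array([0.29515302, 0.60664418, 0.25260601]), 'ee_rot': array([-8.01548994e-05,  2.24475129e-01,  9.74479614e-01, -6.26666787e-04]), 'force': array([-0.78210433, -0.11120986,  0.08197341]), 'torque': array([0.010065  , 0.00927054, 0.02170756]), 'grip_width': 0.08555382988020789} 0.022
{'fx': 442.6730986732773, 'fy': 442.6730986732773, 'cx': 255.7288121451446, 'cy': 189.76491666355335, 'cam_to_world': array([[ 0.71831031, -0.4067002 ,  0.564469  ,  1.25214554],
       [ 0.69557567,  0.436504  , -0.57064765, -0.60762556],
       [-0.01431046,  0.80253299,  0.59643609,  0.78394932],
       [ 0.        ,  0.        ,  0.        ,  1.        ]])}
{'fx': 445.0553818486975, 'fy': 445.0553818486975, 'cx': 250.7203794990778, 'cy': 197.20778555684063, 'cam_to_world': array([[ 2.23408434e-02,  9.77123217e-01, -2.11497293e-01,
         3.61845443e-01],
       [-9.99737994e-01,  2.28893308e-02,  1.45186515e-04,
         7.70634767e-02],
       [ 4.98289662e-03,  2.11438636e-01,  9.77378572e-01,
         1.22388806e+00],
       [ 0.00000000e+00,  0.00000000e+00,  0.00000000e+00,
         1.00000000e+00]])}
```

View pics/top0.png

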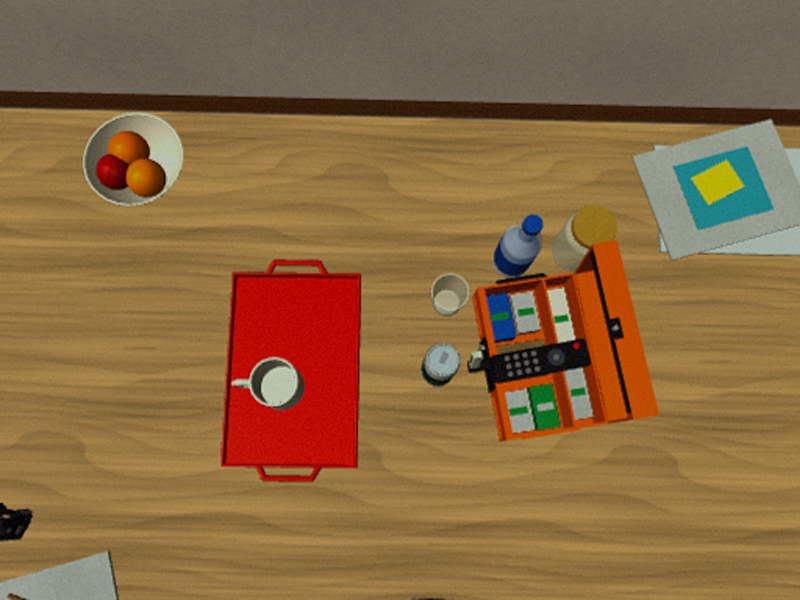

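View pics/scene0.png

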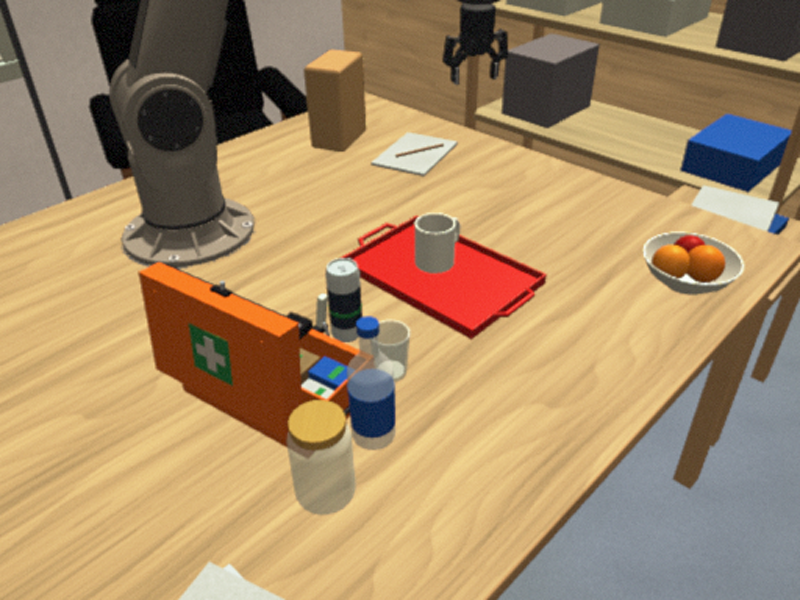

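The top view shows the tray (centre near 295,370), the mug (275,383) and the can top (441,360). It also shows the remote (540,361), the catch tip (476,361), the case's front rim corners (477,289)/(500,440), and the lid near upright at right. The scene view agrees.

```bash
cat > h.py <<'E'
import numpy as np,cv2
def ray(d,u,v,T=None):
    T=d["cam_to_world"] if T is None else T
    r=np.array([(u-d["cx"])/d["fx"],-(v-d["cy"])/d["fy"],-1.]);return T[:3,3],T[:3,:3]@r
def at(d,u,v,z,T=None):
    o,r=ray(d,u,v,T);return o+r*(z-o[2])/r[2]
def proj(d,P,T=None):
    T=d["cam_to_world"] if T is None else T
    p=(np.atleast_2d(P)-T[:3,3])@T[:3,:3]
    return np.c_[d["cx"]-d["fx"]*p[:,0]/p[:,2],d["cy"]+d["fy"]*p[:,1]/p[:,2]]
E
python3 - <<'E'
from h import *
np.set_printoptions(precision=4,suppress=True)
d=np.load("top0.npz")
P={'front+y':(477,289,.072),'front-y':(500,440,.072),'can_top':(441.5,359,.146),'can_base?':(440,374,0),
'rem_l':(489,368,.092),'rem_r':(589,354,.092),'rem_tl':(487,352,.092),'rem_bl':(492,383,.092),'rem_tr':(585,340,.092),'rem_br':(591,367,.092),
'tray_tl':(233,273,.022),'tray_tr':(360,274,.022),'tray_bl':(222,466,.022),'tray_br':(357,466,.022),'mug':(276,381,.092+.005),'mugh':(232,383,.06),
'tum':(449,290,.085),'bottlecap':(532,225,.215),'jar':(596,223,.14),'tip':(476,357,.124),'lidfoot-y':(658,414,.242),'lid_in-y':(629,417,.242),'lid+y':(615,240,.242),'lid_in+y':(593,248,.242)}
W={k:at(d,u*.64,v*.64,z) for k,(u,v,z) in P.items()}
for k,w in W.items(): print(k,w)
a=W['front+y'];b=W['front-y'];print(np.linalg.norm(a-b))
y=(a-b)/np.linalg.norm(a-b);x=np.array([y[1],-y[0],0]);c=(a+b)/2+.085*x
print('case',c[:2],'yaw',np.arctan2(x[1],x[0]))
np.savez('case.npz',c=c*[1,1,0],x=x,y=y)
# overlay model
def M(p): return c*[1,1,0]+p[0]*x+p[1]*y+np.array([0,0,p[2]])
d2=np.load("scene0.npz")
for d_,n in((d,'top'),(d2,'scene')):
    im=cv2.resize(d_["img"],(800,600),interpolation=cv2.INTER_CUBIC)
    pts=[(sx*.085,sy*.13,z) for sx in(-1,1) for sy in(-1,1) for z in(0,.072)]+[(-.113,0,.052),(-.113,0,.124)]
    for th in(1.5,1.6,1.7):
        # rotate shut points about the hinge toward +x
        for yy in(-.13,0,.13):
            r=np.array([-.17,.036]);R=np.array([r[0]*np.cos(th)+r[1]*np.sin(th),-r[0]*np.sin(th)+r[1]*np.cos(th)])
            pts.append((.085+R[0],yy,.072+R[1]))
    uv=proj(d_,[M(p) for p in pts])/.64
    for i,q in enumerate(uv): cv2.circle(im,tuple(int(t) for t in q),2,(255,0,255) if i<10 else (0,255,255),-1)
    uv=proj(d_,[W['can_top'],W['tum'],W['bottlecap'],W['jar'],W['mug'],W['rem_tl'],W['rem_br']]+[W[k]for k in W if 'tray' in k])/.64
    for q in uv: cv2.circle(im,tuple(int(t) for t in q),2,(0,255,0),-1)
    cr=im[200:500,400:700] if n=='top' else im[200:540,100:580]
    cv2.imwrite(f'pics/ov_{n}.png',cv2.resize(cr,None,fx=1.25,fy=1.25))
a=cv2.imread('pics/ov_top.png');b=cv2.imread('pics/ov_scene.png')
h=max(a.shape[0],b.shape[0]);f=lambda i:cv2.copyMakeBorder(i,0,h-i.shape[0],0,0,0)
o=np.hstack([f(a),f(b)]);print(o.shape);cv2.imwrite('pics/ov.png',cv2.resize(o,(800,int(h*800/o.shape[1]))))
E
```

```text
front+y [ 0.6479 -0.0678  0.072 ]
front-y [ 0.3955 -0.1043  0.072 ]
can_top [ 0.5157 -0.0026  0.146 ]
can_base? [ 0.5098 -0.0109  0.    ]
rem_l [ 0.5103 -0.0844  0.092 ]
rem_r [ 0.5372 -0.2491  0.092 ]
rem_tl [ 0.5367 -0.0813  0.092 ]
rem_bl [ 0.4859 -0.0891  0.092 ]
rem_tr [ 0.5604 -0.2433  0.092 ]
rem_br [ 0.5158 -0.2515  0.092 ]
tray_tl [0.6795 0.3617 0.022 ]
tray_tr [0.683 0.135 0.022]
tray_bl [0.3434 0.3565 0.022 ]
tray_br [0.3484 0.1293 0.022 ]
mug [0.4806 0.2617 0.097 ]
mugh [0.4794 0.341  0.06  ]
tum [ 0.6418 -0.0189  0.085 ]
bottlecap [ 0.7149 -0.1341  0.215 ]
jar [ 0.7471 -0.2549  0.14  ]
tip [ 0.5233 -0.0592  0.124 ]
lidfoot-y [ 0.4313 -0.2995  0.242 ]
lid_in-y [ 0.4262 -0.2586  0.242 ]
lid+y [ 0.6851 -0.2507  0.242 ]
lid_in+y [ 0.672  -0.2177  0.242 ]
0.2550579431401271
case [ 0.5339 -0.1702] yaw -1.4268920747421652
(425, 975, 3)
```

View pics/ov.png

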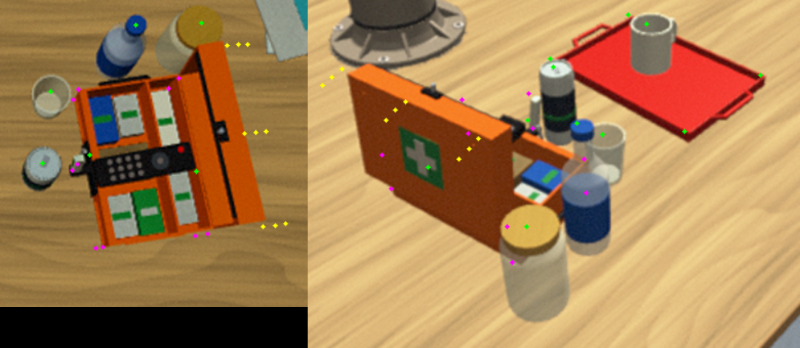

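Overlay check: the case front rim, can, mug and tray all line up. The lid is at about 1.45–1.5, and the tray centre is about (0.514, 0.246). I'll move above the can and catch for a close look.

Emit:
{"fn": "servo_tool", "kwargs": {
  "twist": [
    [0, 0, -0.1],
    [0, 0, -0.2],
    [0, 0, -0.3],
    [0, 0, -0.4],
    [0, 0, -0.5],
    [0, 0, -0.6],
    [0, 0, -0.7],
    [0, 0, -0.8],
    [0, 0, -0.9],
    [0, 0, -0.977],
    [0, 0, -0.977],
    [0, 0, -0.977]
  ],
  "xyz": [
    [15, -45, 10],
    [30, -90, 20],
    [48, -137, 30],
    [64, -184, 40],
    [80, -231, 50],
    [96, -278, 60],
    [112, -325, 70],
    [128, -372, 80],
    [144, -419, 90],
    [160, -466, 100],
    [176, -513, 110],
    [192, -560, 120]
  ],
  "jaw": [1, 1, 1, 1, 1, 1, 1, 1, 1, 1, 1, 1]
}}

```text
time_s: 1.3
tcp_pos: [0.4849, 0.0512, 0.3717]
ee_rot: [-0.0, 0.656, 0.755, -0.0]
force: [0.8, 1.4, -0.3]
grip_width: 0.0852
```

Emit:
{"fn": "servo_tool", "kwargs": {
  "twist": [
    [0, 0, 0],
    [0, 0, 0],
    [0, 0, 0],
    [0, 0, 0]
  ],
  "xyz": [
    [16, -45, 5],
    [33, -90, 10],
    [33, -95, 10],
    [33, -95, 10]
  ],
  "jaw": [1, 1, 1, 1]
}}

```text
time_s: 1.7
tcp_pos: [0.5178, -0.0452, 0.3815]
ee_rot: [-0.001, 0.657, 0.754, -0.0]
force: [-0.1, 1.1, 0.0]
grip_width: 0.0856
```

```bash
cat >> h.py <<'E'
def wrist(env,name):
    from scipy.spatial.transform import Rotation as R
    s=env.state();d=env.snapshot("wrist");w,x,y,z=s["ee_rot"]
    T=np.eye(4);T[:3,:3]=R.from_quat([x,y,z,w]).as_matrix();T[:3,3]=s["tcp_pos"]
    np.savez(name+".npz",cam_to_world=T@d["T_tool_cam"],**d)
    cv2.imwrite(f"pics/{name}.png",cv2.resize(d["img"],(800,600),interpolation=cv2.INTER_CUBIC))
    return s
E
python3 - <<'E'
from plant import env
from h import *
s=wrist(env,"w1");print(s["time_s"],s["tcp_pos"],s["ee_rot"],s["joint_positions"],np.load("w1.npz")["cam_to_world"])
E
```

```text
1.7 [ 0.51783196 -0.04524641  0.38154637] [-5.25189387e-04  6.56742201e-01  7.54114822e-01 -4.90659321e-04] [-0.67286789  0.06427249  0.68165294  1.80801741 -0.04212429  1.28531552
  0.15751631] [[ 0.99063975 -0.13236456 -0.03335418  0.5100103 ]
 [ 0.13648618  0.95674183  0.25693695  0.01894934]
 [-0.002098   -0.25908434  0.96585242  0.50226867]
 [ 0.          0.          0.          1.        ]]
```

View pics/w1.png

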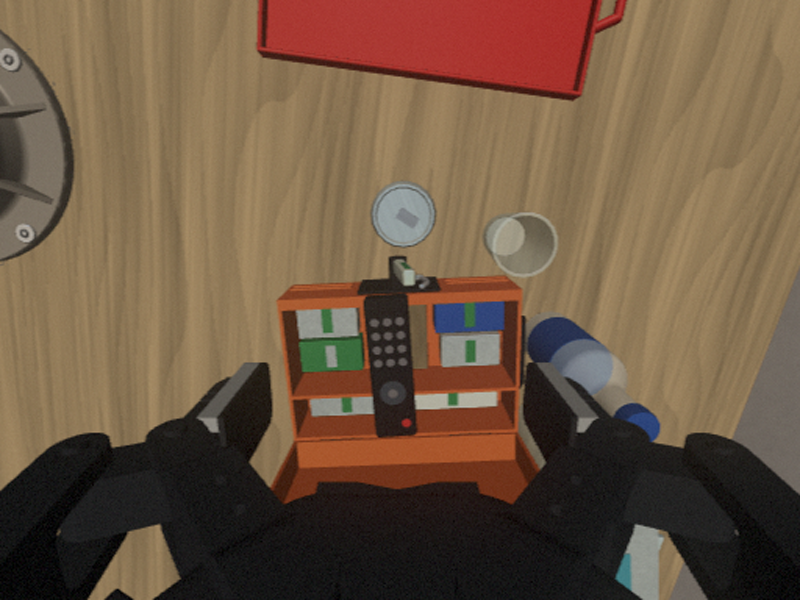

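The close view shows the can top at (403,214), the remote from (365,297) to (416,434), and the lever tip at (406,278). The case front rim runs from (279,300) to (523,289).

```bash
python3 - <<'E'
from h import *
np.set_printoptions(precision=4,suppress=True)
d=np.load("w1.npz");print(d.files, d['fx'])
for k in d.files:
    if 'dist' in k: print(k,d[k])
P={'front-y':(279,300,.072),'front+y':(523,289,.072),'back-y':(296,439,.072),'back+y':(518,436,.072),'can':(403.5,214.5,.146),'rTL':(365,297,.092),'rTR':(409,293,.092),'rBL':(378,437,.092),'rBR':(416,432,.092),
'tip':(405,279,.124),'tum':(528,244,.085),'tray_n':(260,53,.022),'tray_f':(581,97,.022)}
W={k:at(d,u*.64,v*.64,z) for k,(u,v,z) in P.items()}
for k,w in W.items(): print(k,w)
y=W['front+y']-W['front-y'];print(np.linalg.norm(y),np.arctan2(y[1],y[0])-np.pi/2)
y=W['back+y']-W['back-y'];print(np.linalg.norm(y),np.arctan2(y[1],y[0])-np.pi/2)
t=W['rBL']+W['rBR']-W['rTL']-W['rTR'];print('rem',(W['rBL']+W['rBR']+W['rTL']+W['rTR'])/4,np.linalg.norm(t)/2,np.arctan2(t[1],t[0]))
print('case',(W['front+y']+W['front-y']+W['back+y']+W['back-y'])/4)
E
```

```text
['cam_to_world', 'img', 'fx', 'fy', 'cx', 'cy', 'T_tool_cam'] 269.09405706707923
front-y [ 0.4011 -0.1135  0.072 ]
front+y [ 0.6548 -0.0664  0.072 ]
back-y [ 0.4315 -0.2785  0.072 ]
back+y [ 0.6864 -0.2391  0.072 ]
can [ 0.5178 -0.0028  0.146 ]
rTL [ 0.492  -0.0923  0.092 ]
rTR [ 0.5354 -0.0821  0.092 ]
rBL [ 0.525  -0.2497  0.092 ]
rBR [ 0.5658 -0.2377  0.092 ]
tip [ 0.5278 -0.0616  0.124 ]
tum [ 0.6455 -0.0181  0.085 ]
tray_n [0.3523 0.1302 0.022 ]
tray_f [0.6876 0.1346 0.022 ]
0.25800046078959493 -1.3868362121730913
0.2579599611975141 -1.4171620645846859
rem [ 0.5295 -0.1655  0.092 ] 0.15959250421599652 -1.3706981086722343
case [ 0.5435 -0.1744  0.072 ]
```

Emit:
{"fn": "servo_tool", "kwargs": {
  "twist": [
    [0, 0, 0],
    [0, 0, 0],
    [0, 0, 0],
    [0, 0, 0],
    [0, 0, 0],
    [0, 0, 0],
    [0, 0, 0],
    [0, 0, 0],
    [0, 0, 0],
    [0, 0, 0],
    [0, 0, 0],
    [0, 0, 0]
  ],
  "xyz": [
    [0, 25, -30],
    [-1, 42, -70],
    [-1, 42, -110],
    [-1, 42, -150],
    [-1, 42, -185],
    [-1, 42, -215],
    [-1, 42, -240],
    [-1, 42, -258],
    [-1, 42, -261],
    [-1, 42, -261],
    [-1, 42, -261],
    [-1, 42, -261]
  ],
  "jaw": [1, 1, 1, 1, 1, 1, 1, 1, 1, 1, 0.3, 0.3]
}}

```text
time_s: 2.95
tcp_pos: [0.5172, -0.0012, 0.1213]
ee_rot: [-0.0, 0.656, 0.755, 0.0]
force: [-0.7, 0.2, 0.1]
grip_width: 0.0594
```

Emit:
{"fn": "servo_tool", "kwargs": {
  "twist": [
    [0, 0, 0],
    [0, 0, 0],
    [0, 0, 0],
    [0, 0, 0],
    [0, 0, 0]
  ],
  "xyz": [
    [0, 0, 0],
    [0, 0, 0],
    [0, 0, 0],
    [0, 0, 5],
    [0, 0, 20]
  ],
  "jaw": [0.3, 0.3, 0.3, 0.3, 0.3]
}}

```text
time_s: 3.45
tcp_pos: [0.5164, -0.0014, 0.1409]
ee_rot: [-0.001, 0.656, 0.755, -0.001]
force: [0.7, 0.1, -1.2]
grip_width: 0.0557
```

Emit:
{"fn": "servo_tool", "kwargs": {
  "twist": [
    [0, 0, 0],
    [0, 0, 0],
    [0, 0, 0],
    [0, 0, 0],
    [0, 0, 0],
    [0, 0, 0],
    [0, 0, 0],
    [0, 0, 0],
    [0, 0, 0],
    [0, 0, 0],
    [0, 0, 0],
    [0, 0, 0]
  ],
  "xyz": [
    [0, 3, 15],
    [-6, 12, 30],
    [-17, 32, 40],
    [-31, 57, 40],
    [-45, 82, 40],
    [-59, 107, 40],
    [-73, 132, 40],
    [-86, 155, 40],
    [-97, 175, 40],
    [-103, 186, 40],
    [-106, 191, 35],
    [-106, 191, 22]
  ],
  "jaw": [0.3, 0.3, 0.3, 0.3, 0.3, 0.3, 0.3, 0.3, 0.3, 0.3, 0.3, 0.3]
}}

```text
time_s: 4.65
tcp_pos: [0.4107, 0.1904, 0.1633]
ee_rot: [-0.001, 0.655, 0.755, 0.0]
force: [1.6, -0.4, -1.9]
grip_width: 0.0556
```

Emit:
{"fn": "servo_tool", "kwargs": {
  "twist": [
    [0, 0, 0],
    [0, 0, 0],
    [0, 0, 0],
    [0, 0, 0]
  ],
  "xyz": [
    [0, 0, -15],
    [0, 0, -25],
    [0, 0, -31],
    [0, 0, -32]
  ],
  "jaw": [0.3, 0.3, 0.3, 0.3]
}}

```text
time_s: 5.05
tcp_pos: [0.4106, 0.1899, 0.1308]
ee_rot: [-0.001, 0.656, 0.755, -0.0]
force: [-0.0, -0.0, -0.8]
grip_width: 0.056
```

Emit:
{"fn": "servo_tool", "kwargs": {
  "twist": [
    [0, 0, 0],
    [0, 0, 0],
    [0, 0, 0],
    [0, 0, 0]
  ],
  "xyz": [
    [0, 0, -3],
    [0, 0, -4],
    [0, 0, -5],
    [0, 0, -5]
  ],
  "jaw": [0.3, 0.3, 0.3, 0.3]
}}

```text
time_s: 5.45
tcp_pos: [0.4108, 0.1901, 0.1266]
ee_rot: [-0.001, 0.656, 0.755, 0.0]
force: [-5.5, -2.0, 17.6]
grip_width: 0.0559
```

Emit:
{"fn": "servo_tool", "kwargs": {
  "twist": [
    [0, 0, 0],
    [0, 0, 0],
    [0, 0, 0],
    [0, 0, 0],
    [0, 0, 0],
    [0, 0, 0],
    [0, 0, 0.02],
    [0, 0, 0.05],
    [0, 0, 0.05],
    [0, 0, 0.05],
    [0, 0, 0.05],
    [0, 0, 0.05]
  ],
  "xyz": [
    [0, 0, 0],
    [0, 0, 0],
    [0, 0, 0],
    [0, 0, 15],
    [0, 0, 45],
    [0, 0, 80],
    [5, -15, 110],
    [17, -52, 120],
    [32, -97, 120],
    [47, -142, 120],
    [62, -188, 120],
    [77, -234, 120]
  ],
  "jaw": [1, 1, 1, 1, 1, 1, 1, 1, 1, 1, 1, 1]
}}

```text
time_s: 6.65
tcp_pos: [0.4881, -0.0457, 0.2469]
ee_rot: [-0.001, 0.636, 0.771, 0.001]
force: [0.8, 1.5, -0.2]
grip_width: 0.0852
```

Emit:
{"fn": "servo_tool", "kwargs": {
  "twist": [
    [0, 0, 0],
    [0, 0, 0],
    [0, 0, 0],
    [0, 0, 0],
    [0, 0, 0]
  ],
  "xyz": [
    [15, -46, 0],
    [30, -91, 0],
    [40, -121, -10],
    [40, -122, -30],
    [40, -122, -30]
  ],
  "jaw": [1, 1, 1, 1, 1]
}}

```text
time_s: 7.15
tcp_pos: [0.5269, -0.1685, 0.2149]
ee_rot: [-0.002, 0.637, 0.771, -0.001]
force: [-0.3, 1.2, -0.9]
grip_width: 0.0854
```

```bash
python3 - <<'E'
from plant import env
from h import *
s=wrist(env,"w2");print(s["time_s"],s["tcp_pos"],s["ee_rot"])
E
```

```text
7.15 [ 0.52685347 -0.16845059  0.21487523] [-0.0023382   0.63707013  0.77080183 -0.00084243]
```

View pics/w2.png

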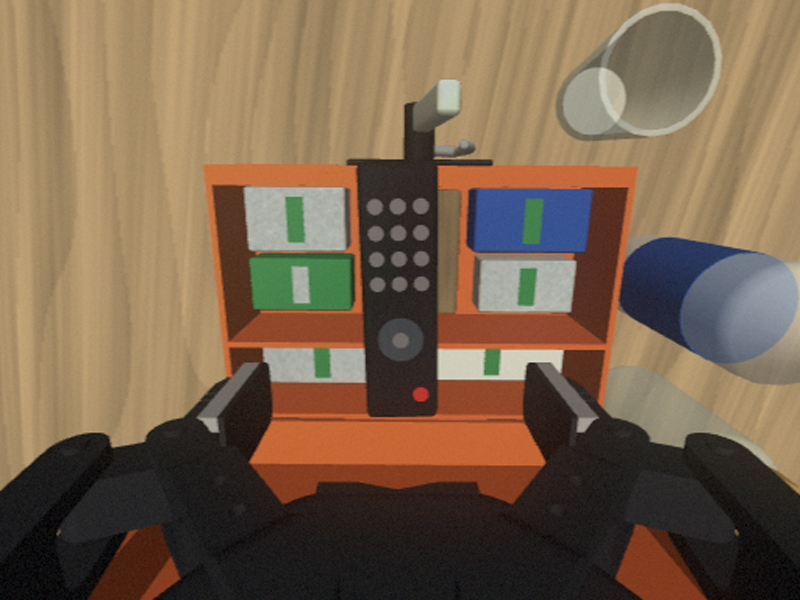

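The remote's corners are at (359,162), (438,163), (367,415) and (437,414). The case's front rim corners are at (206,165) and (637,167). The lever tip at (449,95) leans a little to +y.

```bash
python3 - <<'E'
from h import *
np.set_printoptions(precision=4,suppress=True)
d=np.load("w2.npz")
P={'front-y':(206,165,.072),'front+y':(637,167,.072),'back-y':(235,419,.072),'back+y':(604,416,.072),'rTL':(359,162,.092),'rTR':(438,163,.092),'rBL':(367,416,.092),'rBR':(437,415,.092),
'tip':(450,95,.122),'tum':(661,68,.085)}
W={k:at(d,u*.64,v*.64,z) for k,(u,v,z) in P.items()}
for k,w in W.items(): print(k,w)
y=W['front+y']-W['front-y'];print(np.linalg.norm(y),np.arctan2(y[1],y[0])-np.pi/2)
y=W['back+y']-W['back-y'];print(np.linalg.norm(y),np.arctan2(y[1],y[0])-np.pi/2)
t=W['rBL']+W['rBR']-W['rTL']-W['rTR'];print('rem',(W['rBL']+W['rBR']+W['rTL']+W['rTR'])/4,np.linalg.norm(t)/2,np.arctan2(t[1],t[0]))
c=(W['front+y']+W['front-y']+W['back+y']+W['back-y'])/4;print('case',c)
yaw=-1.39;x=np.array([np.cos(yaw),np.sin(yaw),0]);y=np.array([-x[1],x[0],0])
for k in('tip','tum'): print(k,(W[k]-c)@x,(W[k]-c)@y)
E
```

```text
front-y [ 0.3999 -0.1139  0.072 ]
front+y [ 0.6535 -0.0668  0.072 ]
back-y [ 0.4324 -0.2813  0.072 ]
back+y [ 0.6859 -0.2298  0.072 ]
rTL [ 0.4918 -0.0958  0.092 ]
rTR [ 0.5347 -0.0882  0.092 ]
rBL [ 0.5227 -0.2494  0.092 ]
rBR [ 0.567  -0.2401  0.092 ]
tip [ 0.5315 -0.0597  0.122 ]
tum [ 0.6425 -0.0178  0.085 ]
0.25791587441126557 -1.386943021988877
0.2586948559871405 -1.3702780892722037
rem [ 0.5291 -0.1684  0.092 ] 0.15601730021824986 -1.3668816657710074
case [ 0.5429 -0.1729  0.072 ]
tip -0.11343555405391546 0.009151763341313101
tum -0.13471931186882657 0.1258866494178855
```

Emit:
{"fn": "servo_tool", "kwargs": {
  "twist": [
    [0, 0, 0.01],
    [0, 0, 0.01],
    [0, 0, 0.01],
    [0, 0, 0.01],
    [0, 0, 0.01],
    [0, 0, 0.01],
    [0, 0, 0.01],
    [0, 0, 0.01],
    [0, 0, 0.01],
    [0, 0, 0.01]
  ],
  "xyz": [
    [2, 0, -35],
    [2, 0, -70],
    [2, 0, -100],
    [2, 0, -117],
    [2, 0, -121],
    [2, 0, -121],
    [2, 0, -121],
    [2, 0, -121],
    [2, 0, -121],
    [2, 0, -121]
  ],
  "jaw": [1, 1, 1, 1, 1, 0.3, 0.3, 0.3, 0.3, 0.3]
}}

```text
time_s: 8.2
tcp_pos: [0.5302, -0.1677, 0.0968]
ee_rot: [-0.001, 0.633, 0.775, 0.001]
force: [-2.9, 2.6, 15.1]
grip_width: 0.0447
```

Emit:
{"fn": "servo_tool", "kwargs": {
  "twist": [
    [0, 0, 0],
    [0, 0, 0],
    [0, 0, 0],
    [0, 0, 0]
  ],
  "xyz": [
    [0, 0, 0],
    [0, 0, 8],
    [0, 0, 25],
    [0, 0, 50]
  ],
  "jaw": [0.3, 0.3, 0.3, 0.3]
}}

```text
time_s: 8.6
tcp_pos: [0.5296, -0.1676, 0.1473]
ee_rot: [-0.002, 0.633, 0.774, 0.0]
force: [0.2, 0.1, -0.7]
grip_width: 0.0446
```

Emit:
{"fn": "servo_tool", "kwargs": {
  "twist": [
    [0, 0, 0],
    [0, 0, 0],
    [0, 0, -0.02],
    [0, 0, -0.05],
    [0, 0, -0.08],
    [0, 0, -0.11],
    [0, 0, -0.14],
    [0, 0, -0.17],
    [0, 0, -0.19],
    [0, 0, -0.19],
    [0, 0, -0.19],
    [0, 0, -0.19]
  ],
  "xyz": [
    [0, 5, 15],
    [3, 20, 25],
    [8, 52, 30],
    [15, 92, 30],
    [22, 132, 30],
    [29, 172, 30],
    [36, 212, 30],
    [43, 252, 30],
    [50, 292, 30],
    [57, 332, 30],
    [63, 370, 30],
    [68, 400, 25]
  ],
  "jaw": [0.3, 0.3, 0.3, 0.3, 0.3, 0.3, 0.3, 0.3, 0.3, 0.3, 0.3, 0.3]
}}

```text
time_s: 9.8
tcp_pos: [0.5975, 0.2358, 0.1731]
ee_rot: [-0.002, 0.702, 0.712, 0.001]
force: [0.2, 0.2, -1.8]
grip_width: 0.0444
```

Emit:
{"fn": "servo_tool", "kwargs": {
  "twist": [
    [0, 0, 0],
    [0, 0, 0],
    [0, 0, 0],
    [0, 0, 0],
    [0, 0, 0],
    [0, 0, 0],
    [0, 0, 0]
  ],
  "xyz": [
    [2, 10, -25],
    [2, 13, -60],
    [2, 13, -95],
    [2, 13, -120],
    [2, 13, -132],
    [2, 13, -137],
    [2, 13, -138]
  ],
  "jaw": [0.3, 0.3, 0.3, 0.3, 0.3, 0.3, 0.3]
}}

```text
time_s: 10.5
tcp_pos: [0.5998, 0.249, 0.0357]
ee_rot: [-0.002, 0.703, 0.712, 0.001]
force: [-0.4, 0.8, -1.6]
grip_width: 0.0447
```

Emit:
{"fn": "servo_tool", "kwargs": {
  "twist": [
    [0, 0, 0],
    [0, 0, 0],
    [0, 0, 0]
  ],
  "xyz": [
    [0, 0, -2],
    [0, 0, -4],
    [0, 0, -5]
  ],
  "jaw": [0.3, 0.3, 0.3]
}}

```text
time_s: 10.8
tcp_pos: [0.6001, 0.2492, 0.0313]
ee_rot: [-0.002, 0.702, 0.712, 0.002]
force: [-0.1, 0.7, -0.4]
grip_width: 0.0444
```

Emit:
{"fn": "servo_tool", "kwargs": {
  "twist": [
    [0, 0, 0],
    [0, 0, 0],
    [0, 0, 0],
    [0, 0, 0],
    [0, 0, 0],
    [0, 0, 0],
    [0, 0, 0],
    [0, 0, 0],
    [0, 0, 0.03],
    [0, 0, 0.07],
    [0, 0, 0.1],
    [0, 0, 0.13]
  ],
  "xyz": [
    [0, 0, 0],
    [0, 0, 0],
    [0, 0, 0],
    [0, 0, 15],
    [0, 0, 50],
    [0, 0, 95],
    [0, 0, 140],
    [0, -15, 180],
    [0, -35, 220],
    [-1, -60, 255],
    [-3, -95, 280],
    [-5, -140, 290]
  ],
  "jaw": [1, 1, 1, 1, 1, 1, 1, 0, 0, 0, 0, 0]
}}

```text
time_s: 12.0
tcp_pos: [0.5955, 0.1089, 0.3248]
ee_rot: [-0.001, 0.654, 0.757, 0.003]
force: [0.5, 0.7, 0.1]
grip_width: 0.0124
```

Emit:
{"fn": "servo_tool", "kwargs": {
  "twist": [
    [0, 0, 0.01],
    [0, 0, 0.02],
    [0, 0, 0.04],
    [0, 0, 0.04],
    [0, 0, 0.04],
    [0, 0, 0.04],
    [0, 0, 0.04],
    [0, 0, 0.04],
    [0, 0, 0.04],
    [0, 0, 0.04],
    [0, 0, 0.04],
    [0, 0, 0.04]
  ],
  "xyz": [
    [-2, -45, 5],
    [-4, -90, 5],
    [-6, -135, 5],
    [-8, -180, 5],
    [-10, -225, 5],
    [-12, -270, 5],
    [-14, -315, 5],
    [-17, -360, 5],
    [-20, -405, 5],
    [-23, -436, 5],
    [-23, -436, 5],
    [-23, -436, 5]
  ],
  "jaw": [0, 0, 0, 0, 0, 0, 0, 0, 0, 0, 0, 0]
}}

```text
time_s: 13.2
tcp_pos: [0.5718, -0.328, 0.3305]
ee_rot: [-0.001, 0.639, 0.769, 0.003]
force: [-0.5, 0.1, -0.1]
grip_width: 0.0
```

```bash
python3 - <<'E'
from plant import env
from h import *
s=env.state();print(s["time_s"],s["tcp_pos"],s["ee_rot"],s["grip_width"])
d=env.snapshot("top");np.savez("top1.npz",**d);e=env.snapshot("scene");np.savez("scene1.npz",**e)
a=cv2.resize(d["img"],(800,600),interpolation=cv2.INTER_CUBIC)[200:500,200:700]
b=cv2.resize(e["img"],(800,600),interpolation=cv2.INTER_CUBIC)[150:450,100:600]
cv2.imwrite("pics/c1.png",np.vstack([a,b]))
E
```

```text
13.2 [ 0.57177101 -0.32804788  0.33048826] [-0.00118302  0.63922985  0.76900803  0.00323256] 2.9624272269501876e-05
```

View pics/c1.png

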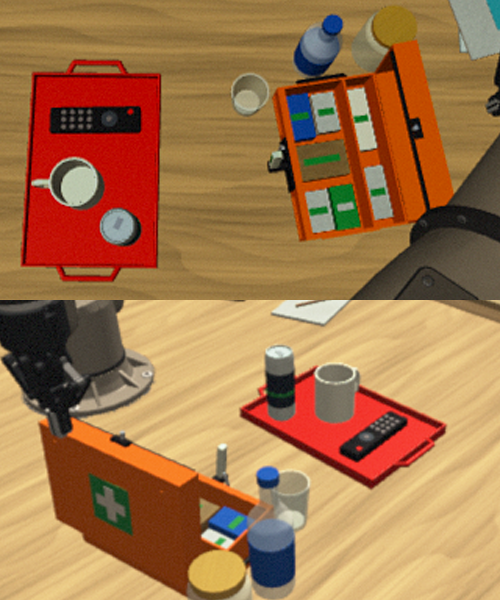

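The tray holds the can upright and the remote flat, with the mug undisturbed. Next I'll project the tool tip and the expected lid edge to check the lid approach.

```bash
cat >> h.py <<'E'
C=np.array([.543,-.173,0]);YAW=-1.384
X=np.array([np.cos(YAW),np.sin(YAW),0]);Y=np.array([-X[1],X[0],0])
def M(p): return C+p[0]*X+p[1]*Y+np.array([0,0,p[2]])
def lidpt(th,s,y=0): return M((.085-s*np.cos(th)+.036*np.sin(th),y,.072+s*np.sin(th)+.036*np.cos(th)))
E
python3 - <<'E'
from h import *
np.set_printoptions(precision=1,suppress=True)
for n,o in(("top1",(200,200)),("scene1",(100,150-300))):
    d=np.load(n+".npz")
    print(n,"tip",proj(d,[.572,-.328,.3085])/.64-o)
    for th in(1.4,1.45,1.5,1.6): print(th,(proj(d,[lidpt(th,.17,y) for y in(-.13,0,.13)])/.64-o).ravel())
E
```

```text
top1 tip [[491.7 106.3]]
1.4 [450.1 213.  428.3 122.8 407.6  37.3]
1.45 [456.  212.  434.1 121.9 413.2  36.5]
1.5 [461.7 211.  439.7 121.  418.7  35.8]
1.6 [472.6 209.1 450.4 119.6 429.2  34.7]
scene1 tip [[ 59.3 432.2]]
1.4 [ 43.2 416.9 109.4 446.6 184.7 480.3]
1.45 [ 38.4 420.2 104.6 450.3 180.1 484.4]
1.5 [ 33.5 423.8  99.9 454.2 175.4 488.9]
1.6 [ 24.  431.8  90.5 463.  166.2 498.7]
```

```bash
python3 - <<'E'
from h import *
p0=np.array([.5718,-.3280,.2405])
for th in list(np.arange(1.5,.0,-.1))+[.06,.03]:
    p=lidpt(th,.145)+.011*X+[0,0,.022]; print(round(th,2),np.round((p-p0)*1000).astype(int))
E
```

```text
1.5 [-6 35  1]
1.4 [-9 50  3]
1.3 [-12  65   3]
1.2 [-14  79   2]
1.1 [-17  94  -1]
1.0 [-20 108  -5]
0.9 [-22 122 -11]
0.8 [-25 135 -17]
0.7 [-27 147 -26]
0.6 [-29 158 -35]
0.5 [-31 169 -45]
0.4 [-33 178 -57]
0.3 [-35 186 -69]
0.2 [-36 193 -82]
0.1 [-37 199 -96]
0.06 [ -37  201 -102]
0.03 [ -38  202 -106]
```

Emit:
{"fn": "servo_tool", "kwargs": {
  "twist": [
    [0, 0, 0],
    [0, 0, 0],
    [0, 0, 0],
    [0, 0, 0]
  ],
  "xyz": [
    [0, 0, -40],
    [0, 0, -80],
    [0, 0, -90],
    [0, 0, -90]
  ],
  "jaw": [0, 0, 0, 0]
}}

```text
time_s: 13.7
tcp_pos: [0.5727, -0.3248, 0.2397]
ee_rot: [-0.002, 0.637, 0.77, 0.003]
force: [-0.1, 0.4, 1.0]
grip_width: 0.0001
```

Emit:
{"fn": "servo_tool", "kwargs": {
  "twist": [
    [0, 0, 0],
    [0, 0, 0],
    [0, 0, 0],
    [0, 0, 0],
    [0, 0, 0],
    [0, 0, 0],
    [0, 0, 0],
    [0, 0, 0],
    [0, 0, 0],
    [0, 0, 0],
    [0, 0, 0],
    [0, 0, 0]
  ],
  "xyz": [
    [-3, 16, 0],
    [-6, 33, 1],
    [-8, 42, 2],
    [-10, 50, 3],
    [-11, 58, 3],
    [-13, 65, 3],
    [-14, 72, 2],
    [-15, 79, 2],
    [-16, 87, 0],
    [-18, 94, -1],
    [-19, 101, -3],
    [-21, 108, -5]
  ],
  "jaw": [0, 0, 0, 0, 0, 0, 0, 0, 0, 0, 0, 0]
}}

```text
time_s: 14.9
tcp_pos: [0.5516, -0.2162, 0.2344]
ee_rot: [-0.002, 0.637, 0.77, 0.003]
force: [2.2, -2.6, 0.9]
grip_width: 0.0
```

Emit:
{"fn": "servo_tool", "kwargs": {
  "twist": [
    [0, 0, 0],
    [0, 0, 0],
    [0, 0, 0],
    [0, 0, 0],
    [0, 0, 0],
    [0, 0, 0],
    [0, 0, 0],
    [0, 0, 0],
    [0, 0, 0],
    [0, 0, 0],
    [0, 0, 0],
    [0, 0, 0]
  ],
  "xyz": [
    [-1, 7, -3],
    [-2, 14, -6],
    [-4, 21, -9],
    [-5, 27, -13],
    [-6, 33, -17],
    [-7, 39, -21],
    [-8, 44, -26],
    [-9, 50, -31],
    [-10, 56, -36],
    [-11, 61, -41],
    [-12, 66, -47],
    [-13, 71, -53]
  ],
  "jaw": [0, 0, 0, 0, 0, 0, 0, 0, 0, 0, 0, 0]
}}

```text
time_s: 16.1
tcp_pos: [0.5386, -0.1448, 0.1808]
ee_rot: [-0.002, 0.637, 0.77, 0.003]
force: [1.0, -0.2, -0.1]
grip_width: 0.0003
```

Emit:
{"fn": "servo_tool", "kwargs": {
  "twist": [
    [0, 0, 0],
    [0, 0, 0],
    [0, 0, 0],
    [0, 0, 0],
    [0, 0, 0],
    [0, 0, 0],
    [0, 0, 0],
    [0, 0, 0],
    [0, 0, 0]
  ],
  "xyz": [
    [-1, 5, -6],
    [-2, 9, -12],
    [-3, 12, -18],
    [-4, 15, -25],
    [-4, 18, -32],
    [-5, 20, -38],
    [-5, 21, -43],
    [-5, 21, -47],
    [-5, 21, -49]
  ],
  "jaw": [0, 0, 0, 0, 0, 0, 0, 0, 0]
}}

```text
time_s: 17.0
tcp_pos: [0.5334, -0.1232, 0.1316]
ee_rot: [-0.003, 0.637, 0.771, 0.003]
force: [-4.6, 7.8, 12.3]
grip_width: -0.0003
```

```bash
python3 - <<'E'
from plant import env
from h import *
s=env.state();print(s["time_s"],s["tcp_pos"],s["force"])
d=env.snapshot("top");np.savez("top2.npz",**d);e=env.snapshot("scene");np.savez("scene2.npz",**e)
a=cv2.resize(d["img"],(800,600),interpolation=cv2.INTER_CUBIC)[200:500,200:700]
b=cv2.resize(e["img"],(800,600),interpolation=cv2.INTER_CUBIC)[150:450,100:600]
cv2.imwrite("pics/c2.png",np.vstack([a,b]))
E
```

```text
17.0 [ 0.53341722 -0.12319555  0.13158277] [-4.64422294  7.84697529 12.29363208]
```

View pics/c2.png

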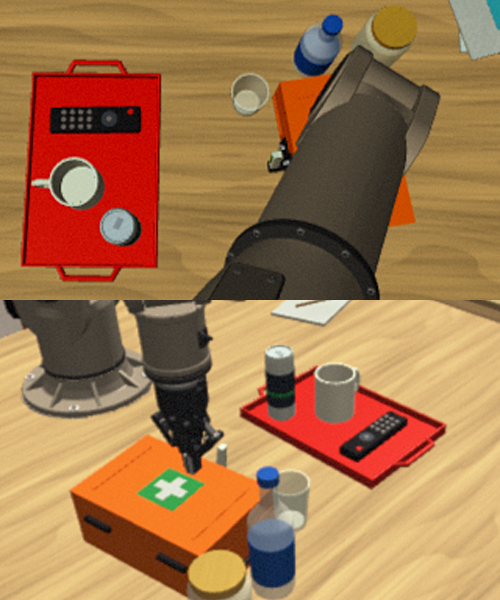

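The lid is down on its seal; the tool reads 12 N at the closing height. Next is the catch.

```bash
python3 - <<'E'
from h import *
p0=np.array([.5334,-.1232,.1316])
q=M((-.117,.052,.122));print('start',np.round((q-p0)*1000))
for ph in [-.2,-.1,0,.2,.4,.6,.8,1,1.2,1.4,1.5,1.57,1.6]:
    r=.048;yy=-r*np.sin(ph)+.006*np.cos(ph)+.015;zz=.052+r*np.cos(ph)+.006*np.sin(ph)+.022
    print(ph,np.round((M((-.117,yy,zz))-q)*1000).astype(int))
E
```

```text
start [ 39.  75. -10.]
-0.2 [-21  -4  -2]
-0.1 [-26  -5  -1]
0 [-30  -6   0]
0.2 [-40  -8   0]
0.4 [-49  -9  -1]
0.6 [-58 -11  -5]
0.8 [-66 -12 -10]
1 [-73 -14 -17]
1.2 [-78 -15 -25]
1.4 [-82 -15 -34]
1.5 [-83 -16 -39]
1.57 [-84 -16 -42]
1.6 [-84 -16 -43]
```

Emit:
{"fn": "servo_tool", "kwargs": {
  "twist": [
    [0, 0, 0],
    [0, 0, 0],
    [0, 0, 0],
    [0, 0, 0],
    [0, 0, 0],
    [0, 0, 0],
    [0, 0, 0],
    [0, 0, 0],
    [0, 0, 0]
  ],
  "xyz": [
    [0, 0, 25],
    [5, 5, 50],
    [18, 30, 55],
    [30, 55, 55],
    [39, 75, 50],
    [39, 75, 25],
    [39, 75, 0],
    [39, 75, -10],
    [39, 75, -10]
  ],
  "jaw": [0, 0, 0, 0, 0, 0, 0, 0, 0]
}}

```text
time_s: 18.0
tcp_pos: [0.5716, -0.0487, 0.1203]
ee_rot: [-0.004, 0.638, 0.77, 0.002]
force: [0.1, -0.5, 0.8]
grip_width: 0.0003
```

```bash
python3 - <<'E'
from plant import env
from h import *
s=wrist(env,"w3");print(s["time_s"],s["tcp_pos"],s["force"])
d=env.snapshot("scene")
a=cv2.imread("pics/w3.png")
b=cv2.resize(d["img"],(800,600),interpolation=cv2.INTER_CUBIC)[180:480,100:500]
cv2.imwrite("pics/c3.png",np.hstack([cv2.resize(a,(400,300)),b]))
E
```

```text
18.0 [ 0.57160971 -0.04865822  0.12034538] [ 0.14497984 -0.5229285   0.79446519]
```

View pics/c3.png

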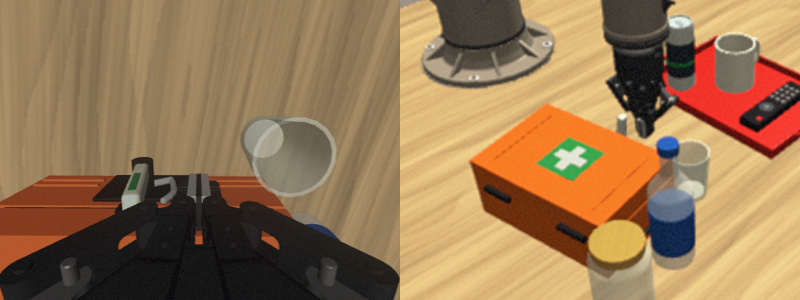

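The lid is shut, the shut fingers sit on the +y side of the lever, and the tumbler is clear. Now I'll turn the lever.

Emit:
{"fn": "servo_tool", "kwargs": {
  "twist": [
    [0, 0, 0],
    [0, 0, 0],
    [0, 0, 0],
    [0, 0, 0],
    [0, 0, 0],
    [0, 0, 0],
    [0, 0, 0],
    [0, 0, 0],
    [0, 0, 0],
    [0, 0, 0],
    [0, 0, 0],
    [0, 0, 0]
  ],
  "xyz": [
    [-10, -2, 0],
    [-20, -4, 0],
    [-28, -5, 1],
    [-34, -7, 1],
    [-40, -8, 1],
    [-45, -9, 0],
    [-50, -9, 0],
    [-55, -10, -2],
    [-59, -11, -4],
    [-63, -12, -7],
    [-67, -12, -10],
    [-70, -13, -14]
  ],
  "jaw": [0, 0, 0, 0, 0, 0, 0, 0, 0, 0, 0, 0]
}}

```text
time_s: 19.3
tcp_pos: [0.5024, -0.0618, 0.1079]
ee_rot: [-0.003, 0.638, 0.77, 0.003]
force: [0.2, 0.6, 2.8]
grip_width: -0.0002
```

Emit:
{"fn": "servo_tool", "kwargs": {
  "twist": [
    [0, 0, 0],
    [0, 0, 0],
    [0, 0, 0],
    [0, 0, 0],
    [0, 0, 0],
    [0, 0, 0],
    [0, 0, 0],
    [0, 0, 0],
    [0, 0, 0],
    [0, 0, 0],
    [0, 0, 0]
  ],
  "xyz": [
    [-3, -1, -3],
    [-6, -1, -7],
    [-8, -2, -11],
    [-10, -2, -15],
    [-12, -2, -19],
    [-13, -3, -23],
    [-14, -3, -27],
    [-14, -3, -30],
    [-14, -3, -32],
    [-14, -3, -34],
    [-14, -3, -34]
  ],
  "jaw": [0, 0, 0, 0, 0, 0, 0, 0, 0, 0, 0]
}}

```text
time_s: 20.4
tcp_pos: [0.4877, -0.0648, 0.0761]
ee_rot: [-0.004, 0.638, 0.77, 0.005]
force: [-32.1, 7.6, 103.8]
grip_width: -0.0001
```

The 104 N reading means the lever is hard on its stop. I'll back off straight up.

Emit:
{"fn": "servo_tool", "kwargs": {
  "twist": [
    [0, 0, 0],
    [0, 0, 0],
    [0, 0, 0],
    [0, 0, 0],
    [0, 0, 0],
    [0, 0, 0],
    [0, 0, 0]
  ],
  "xyz": [
    [0, 0, 5],
    [0, 0, 20],
    [0, 0, 60],
    [0, 0, 105],
    [0, 10, 150],
    [0, 40, 180],
    [0, 60, 190]
  ],
  "jaw": [0, 0, 0, 0, 0, 0, 0]
}}

```text
time_s: 21.1
tcp_pos: [0.4885, -0.0037, 0.2685]
ee_rot: [-0.004, 0.638, 0.77, 0.006]
force: [-0.2, -0.6, -1.2]
grip_width: -0.0001
```

```bash
python3 - <<'E'
from plant import env
from h import *
s=wrist(env,"w4");print(s["time_s"],s["tcp_pos"],s["force"])
d=env.snapshot("scene")
a=cv2.imread("pics/w4.png")
b=cv2.resize(d["img"],(800,600),interpolation=cv2.INTER_CUBIC)[180:480,100:600]
cv2.imwrite("pics/c4.png",np.vstack([a[100:400,100:600],b]))
E
```

```text
21.1 [ 0.4884732  -0.00367283  0.268524  ] [-0.20227142 -0.63965861 -1.20657833]
```

View pics/c4.png

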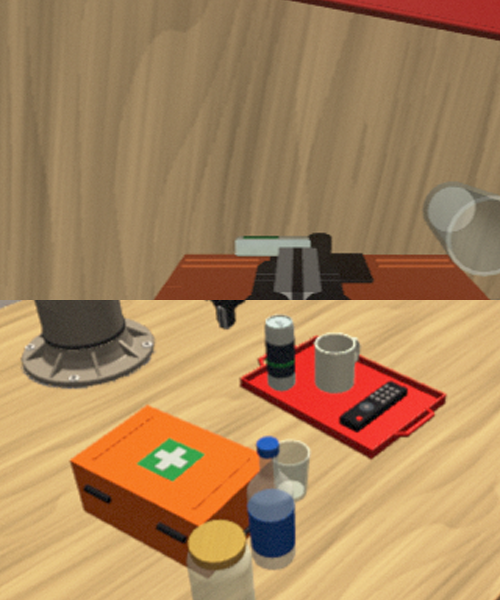

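The lever lies level along -y, parallel to the rim. The lid is shut, and the can, remote and other items look right. The fingers bottomed out at 54 mm, which matches the lever at its stop.

```bash
python3 -c "
from plant import env
env.close_job();print(env.state()['time_s'])"
```

```text
the job is handed in; nothing more can be done
the job is handed in; nothing more can be done
```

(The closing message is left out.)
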